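# Put the stray doming punch back in its push-push drawer

### The arm

A 6-joint arm with a two-finger parallel gripper is mounted at the origin on the work surface. World frame = base frame: x ahead of the robot, y to its left, z up, the work surface at z = 0. Lengths are in mm, angles in degrees, forces in N, time in s.
With the tool pointing down it reaches from about 300 to 850 mm from the base axis. Payload 4.2 kg.
Tool frame: the origin (TCP) lies where the fingers leave the gripper's body, on its centre line; the fingertips stand 78 mm ahead of it and the grasp point (between the pads) lies 60 mm ahead of it; x points along the fingers, z is the direction in which the jaws open and shut, and the axes are right-handed (so a half turn about x gives the same grasp; the last joint's range is limited). The gripper opens to 91 mm and grips with 3 to 60 N. Pads are 32 mm wide; open, the fingers measure 118 mm over their backs; the gripper's body (76 mm by 178 mm) begins 60 mm behind the grasp point.
Start: joints at [66.291, 18.312, 89.639, -0, 72.044, -1.146], TCP at [220.628, 530.997, 292.276] pointing down, gripper open.
Joint ranges: [-177.97, 177.97], [-48.28, 115.42], [12.27, 149.76], [-77.06, 257.06], [2.81, 150.46], [-146.56, 146.56]. Speed limits (degrees/s): [147.25, 147.25, 180, 180, 180, 180].

### API

Orientations are given as [roll, pitch, yaw] about the fixed x, y, z axes, in that order (R = Rz(yaw) Ry(pitch) Rx(roll)).
In Python, from bench import r gives the robot as it stands.
- The arm moves only by the tool servo_tool, never from a script. Its argument "moves" is a list of rows, each a list of 7 numbers: the shift along the tool's x, y, z scaled (see below), then the turn, a rotation vector about the tool's x, y, z scaled (see below), then the gripper command: -1 is shut, 1 is fully open, values between are in proportion. A call has 1 to 20 rows; each row shifts and turns the pose as measured when the row begins, along the tool's axes as they then stand; what a row does not reach is not made up. The controller multiplies each number of a shift by 0.3 m and each number of a turn by 45 degrees. A row lasts 1/8 s, in which the tool goes at most 62.5 mm and 10.7 degrees, less where a joint would pass 70% of its speed; a pose out of reach is approached as far as the arm can. A call with a number of a shift or a turn outside -1 to 1 is refused whole. A call with a gripper value outside its range is refused whole. The fingers move at their own pace and stop on an object; "newtons" is the grip in N (left out, the last holds). Time passes only in rows, so rows that do not move let the fingers close. It gives the time, the measured TCP pose, the force and the opening at its end, in the units of the state.
- r.read_state(): the state, without advancing time (a new reading comes with each control period).
- r.read_camera(name): name is "scene" or "top" or "wrist"; returns a dict with "image" (480x640x3 uint8, red, green, blue), "z_map" (480x640 float32, mm along the optical axis (not along the pixel's ray), 0 where there is no reading), "fovy" (degrees; the focal length in pixels is half the picture's height over the tangent of half this angle, whatever the lens; pixels are square), "cx", "cy" (the principal point, pixels), "rvec" (rotation vector, rad) and "tvec" (3), from world to camera coordinates, as OpenCV has them; the wrist camera has in their place "mount" (4x4, takes a point from camera to tool coordinates, whose origin is the TCP and whose axes are the tool frame's). Camera axes: x right, y down, z forward; pixel columns grow to the right and rows downward; lengths in mm; the calibration is good to about 2 mm. A picture is of the moment at which its call begins: read the wrist's pose just before it.
- r.hand_in(): hands the job in, once; it reports no verdict.
The state is a dict: "time": time; "qpos": joint angles; "dq": joint speeds; "effort": joint torques, N m; "eef_pos": TCP position; "orientation": TCP orientation; "force": force on the tool from outside, world axes, zero at the start; "ft_torque": the same for the moment, N m; "finger_gap": finger opening in mm.
Only numpy, scipy, OpenCV 4.12 (cv2) and the standard library are available. Lean on these libraries where they do the work, as an engineer would, in place of code of your own. Each camera call takes 0.05 s, during which the arm holds its last target.

### The job

The small steel doming punch was left in the open disc drawer. Press the shut punch drawer so that it springs out, lay the punch flat in its empty long compartment, then push both drawers home so that each one locks shut and stays shut. Do not shift the other things on the bench.

Things in the scene. Friction and masses are not known exactly. Their poses are not given: they have to be found in the camera images.
- drawer_punch (a joint): Punch drawer, push-push, springs out towards the robot. Two fixed thicker punches in its right half, left compartment empty. Starts locked. Value in m: 0 pressed to the hard stop, 0.0275 locked, 0.118 out. Pushed from out to within 4 mm of 0 and let go, it locks; pressed so again and let go, it unlocks and runs out by itself in 1 s. A press short of that may leave it caught near 0.013: press again. Spring 5.5 N shut, 3 N out, damping 28 N s/m; 8 N presses it home.
- drawer_disc (a joint): Disc drawer, push-push, springs out towards the robot. Fixed domed discs in its narrow right side, the loose punch in the wide left. Starts out. Value in m: 0 pressed to the hard stop, 0.0275 locked, 0.118 out. Pushed from out to within 4 mm of 0 and let go, it locks; pressed so again and let go, it unlocks and runs out by itself in 1 s. A press short of that may leave it caught near 0.013: press again. Spring 5.5 N shut, 3 N out, damping 28 N s/m; 8 N presses it home.
- punch_front (a point): centre of the outer face of the punch drawer's wooden front, moves with it: 164 mm wide, 6 to 58 mm above the bench, 26 mm thick. x points into the housing (the way to push), y left, z up. The fixed grey steel housing, 176 wide, 172 deep, 64 mm high, begins 39 mm behind this face when locked, 130 mm when out.
- disc_front (a point): centre of the outer face of the disc drawer's wooden front, moves with it: 164 mm wide, 6 to 58 mm above the bench, 26 mm thick. x points into the housing (the way to push), y left, z up. The fixed grey steel housing, 176 wide, 172 deep, 64 mm high, begins 39 mm behind this face when locked, 130 mm when out.
- long_place (a point): centre of the floor of the punch drawer's empty long compartment; moves with it, under the housing's roof while shut, open when out. 104 mm along x (into the housing) by 70 mm along y; floor 9 mm above the bench. Above that floor: rib at its -y side 12 mm, tray walls 21 mm, drawer front 49 mm, the fixed punches beyond the rib 24 mm.
- square_place (a point): centre of the floor of the disc drawer's wide compartment, where the punch starts: 104 mm (x, into the housing) by 104 mm (y); floor 9 mm above the bench; rib, walls and front as high as in the other drawer.
- punch_mid (a point): centre of the loose steel doming punch, 7 mm above the surface it lies on. Lies level along its x axis: 90 mm long, square shank 14 x 14 mm from x = -45 to +17 mm, a 9 mm neck, then a 14 mm ball at the +x end. 0.07 to 0.14 kg. Starts in the disc drawer, at any yaw. z axis up.
- block: bystander, not to be moved: steel doming block, 48 x 48 x 50 mm cube with round hollows; origin at the centre of its underside
- hammer: bystander, not to be moved: ball-peen hammer lying flat along its x axis: wooden handle from x = -150 to +90 mm, 100 mm wide steel head at x = +90 mm, 30 mm high; origin at the centre of its underside
- beaker: bystander, not to be moved: glass beaker 64 mm across, 85 mm high, with brush handles standing up to 135 mm; origin at the centre of its underside
- tin: bystander, not to be moved: round aluminium tin of polish, 72 mm across, 22 mm high; origin at the centre of its underside
- blank1: bystander, not to be moved: domed steel disc, 30 mm across, 7 mm high; origin at the centre of its underside
- blank2: bystander, not to be moved: domed copper disc, 30 mm across, 7 mm high; origin at the centre of its underside
- stand: fixed wooden block with upright punches, 90 x 110 mm, 100 mm high in all; origin at the centre of its underside
- anvil: fixed small bench anvil on a round wooden base, 120 mm across, 104 mm high; origin at the centre of its underside
There are look-alikes about, which are no part of the job. What is shaped like the part that bears punch_mid but blue is not meant.

How it is judged (in metres and radians):
On the way, in this order (a step that is already met when the one before it is completed fails the run):
1. the punch drawer has been pressed and has sprung out (value of joint drawer_punch above 0.1 m), for 0.1 s.
2. the punch lies let go and flat in the long compartment of the punch drawer while it is out (value of joint drawer_punch above 0.1 m and x of punch_mid in the frame of long_place between -0.014 and 0.014 m and y of punch_mid in the frame of long_place between -0.035 and 0.035 m and z of punch_mid in the frame of long_place between 0 and 0.014 m and contact force between punch and the fingers below 0.1 N and linear speed of punch below 0.03 m/s), for 0.2 s.
3. the punch drawer has locked shut and stays so untouched (value of joint drawer_punch between 0.02 and 0.034 m and contact force between drawer_punch and the fingers below 0.1 N), for 0.4 s.
At the end, for the whole second after the job is handed in: Both drawers are locked shut (joint values between 20 and 34 mm, at rest untouched) and the punch lies at rest in the long compartment of the punch drawer (its centre within 14 mm along and 35 mm across of the compartment's centre, less than 14 mm above its floor) (value of joint drawer_punch between 0.02 and 0.034 m and value of joint drawer_disc between 0.02 and 0.034 m and x of punch_mid in the frame of long_place between -0.014 and 0.014 m and y of punch_mid in the frame of long_place between -0.035 and 0.035 m and z of punch_mid in the frame of long_place between 0 and 0.014 m and linear speed of punch below 0.02 m/s).
It fails at once if the doming block is shifted more than 25 mm (distance of block from where it was at the start of the episode above 0.025 m).
It fails at once if the beaker is shifted more than 25 mm (distance of beaker from where it was at the start of the episode above 0.025 m).
It fails at once if the tin or the hammer is shifted more than 25 mm (distance of any of tin, hammer from where it was at the start of the episode above 0.025 m).
It fails at once if a loose domed disc on the bench is shifted more than 25 mm (distance of any of blank1, blank2 from where it was at the start of the episode above 0.025 m).
It also fails if it takes over 72 s, if anything falls off the work surface, if the arm or the gripper's body presses on something with over 40 N, if the wrist force passes 120 N, or if a joint passes its speed limit or range.

## Working session

There is one attempt and no reset: what is moved stays moved. The work goes in short steps, Python scripts to look and compute and a tool call to move; the robot and the scene stay as the last step left them, time stands still between calls to the robot, and variables do not carry over. Pictures are saved under pics/ and viewed, and the job is handed in when it is done.

Besides the shell and the picture viewer there is one more tool, called after "Emit:" by a JSON object that holds its "fn" and its "kwargs", one argument or row to a line. servo_tool: Moves the arm, as the interface text tells. Shifts and turns lie within -1 to 1; 1 stands for 0.3 m of shift or 45 degrees of turn. Its arguments: {"type":"object","properties":{"moves":{"type":"array"},"newtons":{"type":"number"}},"required":["moves"]}

```bash
mkdir -p pics; ls; python3 - <<'E'
from bench import r
import cv2,numpy as np
print(r.read_state())
for n in ["scene","top","wrist"]:
    c=r.read_camera(n); cv2.imwrite(f"pics/{n}0.png",c["image"][:,:,::-1]); np.savez(f"{n}0.npz",**c)
    print(n,{k:v for k,v in c.items() if k not in("image","z_map")})
E
```

```text
pics
{'time': 0.0, 'qpos': array([ 6.62891512e+01,  1.83503084e+01,  8.97057724e+01,  1.72233407e-03,
        7.20431090e+01, -1.14718033e+00]), 'dq': array([ 0.02289111, -0.08035573,  0.10576657, -0.02205095, -0.0420638 ,
        0.02923943]), 'effort': array([-1.06689797e-03, -4.12469172e+01, -2.31967092e+01,  7.25403079e-02,
        4.59015893e-02, -1.46850643e-04]), 'eef_pos': array([220.49147834, 530.65195568, 291.43781067]), 'orientation': array([ 177.90701542,   89.90079657, -114.65718549]), 'force': array([-0.56043473, -0.09158203,  0.02465247]), 'ft_torque': array([-0.01174893, -0.00436652,  0.01142964]), 'finger_gap': 91.26871487116749}
scene {'fovy': 57.83820372153213, 'cx': 322.9912006122044, 'cy': 242.25966444964448, 'rvec': array([ 2.15182858,  1.18658104, -0.44309431]), 'tvec': array([-260.78286415, -270.87927469, 1319.37731383])}
top {'fovy': 50.52118897537953, 'cx': 317.74223145845275, 'cy': 238.7875424375016, 'rvec': array([ 2.12902365, -2.08613886,  0.22383051]), 'tvec': array([ -18.99854243,  491.03964009, 1081.07796982])}
wrist {'fovy': 59.05686786683206, 'cx': 316.9725685289605, 'cy': 244.18883273888991, 'mount': array([[-3.50988237e-04, -2.92682610e-01,  9.56209583e-01,
        -9.30588434e+01],
       [ 1.57482787e-03, -9.56208618e-01, -2.92681737e-01,
         8.29109722e+01],
       [ 9.99998698e-01,  1.40313765e-03,  7.96542708e-04,
         2.93393393e-01],
       [ 0.00000000e+00,  0.00000000e+00,  0.00000000e+00,
         1.00000000e+00]])}
```

View pics/scene0.png

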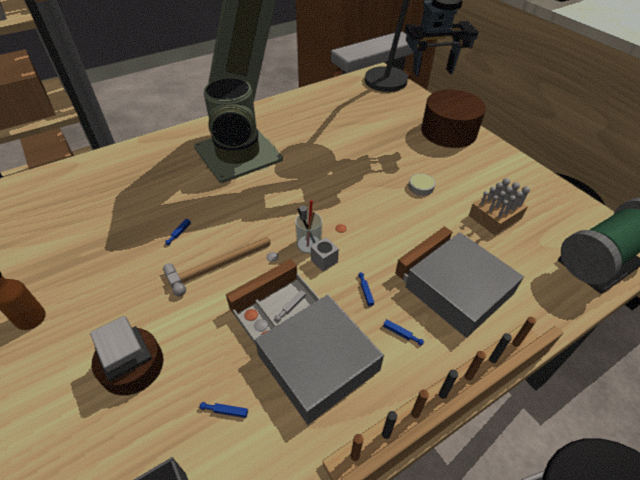

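View pics/top0.png

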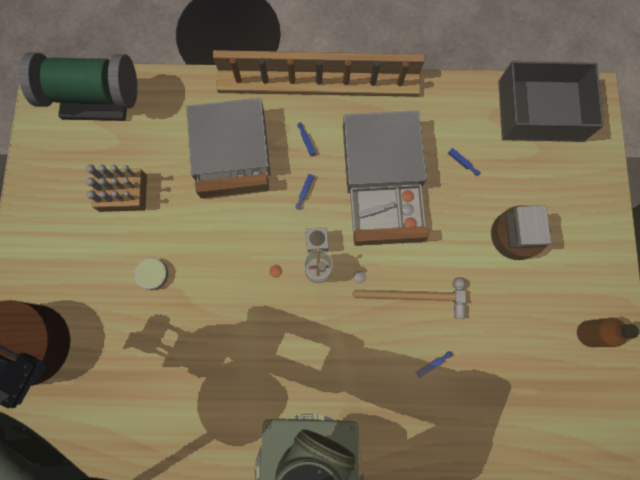

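View pics/wrist0.png

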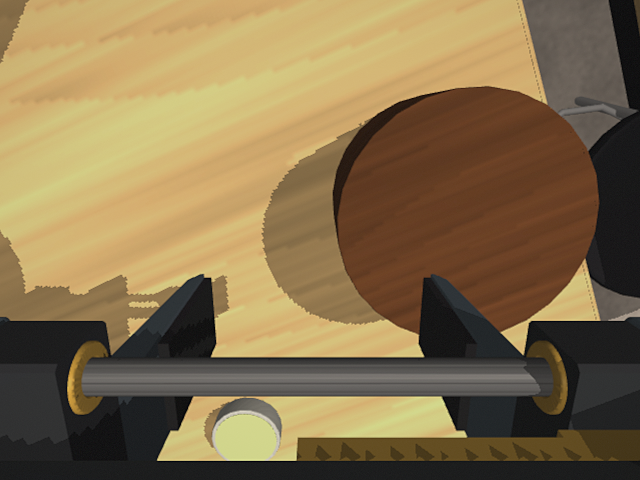

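The top picture shows the punch drawer, shut, with its front near (232,185). The disc drawer is open with its front near (390,236), and the grey punch lies in it near (378,211). The blue look-alikes lie on the bench at (306,140), (305,190), (463,161) and (435,364). Next I enlarge both drawers.

```bash
cat > h.py <<'E'
import numpy as np,cv2
from scipy.spatial.transform import Rotation as R
def load(n): return dict(np.load(n,allow_pickle=True))
def cam(c):
    f=240/np.tan(np.radians(float(c["fovy"]))/2); return f,float(c["cx"]),float(c["cy"])
def pose(c,st=None):
    "returns Rcw(cam->world), origin"
    if "mount" in c:
        M=np.array(c["mount"]); Rt=R.from_euler("xyz",st["orientation"],degrees=True).as_matrix()
        return Rt@M[:3,:3], Rt@M[:3,3]+st["eef_pos"]
    Rw=cv2.Rodrigues(np.array(c["rvec"],float))[0]; return Rw.T, -Rw.T@np.array(c["tvec"],float)
def at_z(c,u,v,z,st=None):
    f,cx,cy=cam(c); Rc,o=pose(c,st); d=Rc@np.array([(u-cx)/f,(v-cy)/f,1]); return o+d*(z-o[2])/d[2]
def by_depth(c,u,v,st=None):
    f,cx,cy=cam(c); Rc,o=pose(c,st); zd=float(c["z_map"][int(round(v)),int(round(u))]); return o+Rc@np.array([(u-cx)/f*zd,(v-cy)/f*zd,zd])
def crop(c,x0,y0,w,h,s,name):
    im=c["image"][y0:y0+h,x0:x0+w,::-1]; cv2.imwrite(name,cv2.resize(im,None,fx=s,fy=s,interpolation=cv2.INTER_CUBIC))
E
python3 - <<'E'
from h import *
c=load("top0.npz")
crop(c,170,90,130,110,6,"pics/cp.png"); crop(c,335,100,110,150,4,"pics/cd.png")
E
```

```text
(no output)
```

View pics/cp.png

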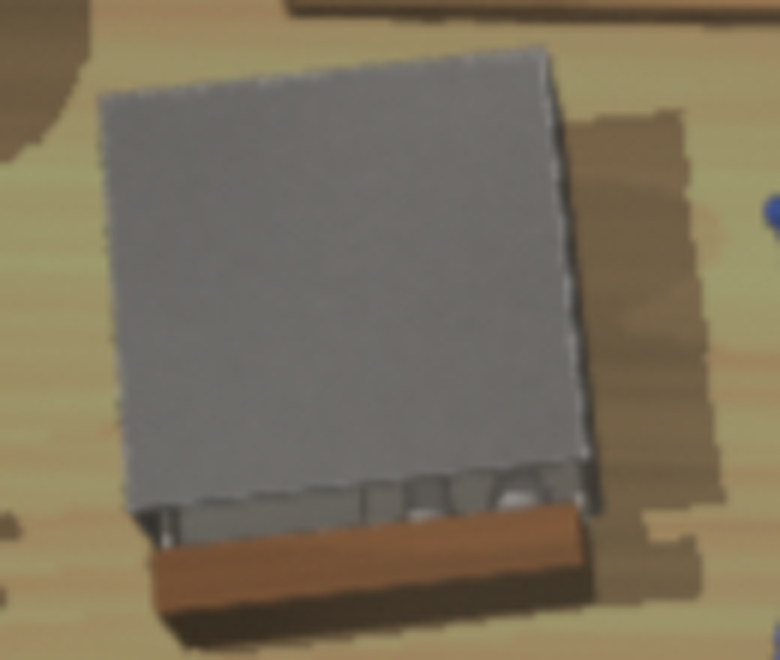

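View pics/cd.png

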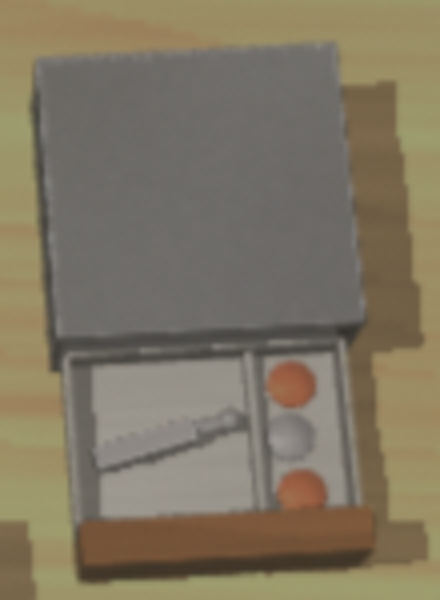

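```bash
python3 - <<'E'
from h import *
np.set_printoptions(precision=1,suppress=True)
c=load("top0.npz")
P=lambda l,z,o,s:np.array([at_z(c,x/s-.5+o[0],y/s-.5+o[1],z) for x,y in l])
def ana(roof,fr,o,s):
    r=P(roof,64,o,s); f=P(fr,58,o,s); print(r); print(f)
    tl,tr,br,bl=r; print("w",np.linalg.norm(tr-tl),np.linalg.norm(br-bl),"d",np.linalg.norm(tl-bl),np.linalg.norm(tr-br))
    a=[(tl-bl),(tr-br)]; print("yaw",[np.degrees(np.arctan2(v[1],v[0])) for v in a],[np.degrees(np.arctan2(v[1],v[0]))-90 for v in (tl-tr,bl-br,f[0]-f[1])])
    print("roof front mid",(bl+br)/2,"centre",r.mean(0),"front outer mid",(f[0]+f[1])/2,"w",np.linalg.norm(f[0]-f[1]))
ana([(100,97),(545,48),(585,460),(130,512)],[(160,612),(583,567)],(170,90),6)
ana([(37,62),(336,44),(362,325),(57,340)],[(82,565),(372,548)],(335,100),4)
o=(335,100)
p=P([(97,450),(102,470),(195,422),(203,440),(238,418)],20,o,4);print(p)
for u,v in [(228,140),(385,150),(378,211),(317,240),(319,262),(275,271),(460,285)]: print(u,v,by_depth(c,u,v))
E
```

```text
[[801.2 305.1  64. ]
 [825.5 132.6  64. ]
 [655.7 109.9  64. ]
 [631.4 281.   64. ]]
[[594.1 268.4  58. ]
 [615.1 109.6  58. ]]
w 174.22999243158554 172.81034936087093 d 171.44931705350362 171.32784999990184
yaw [np.float64(8.092828989833658), np.float64(7.618099500324093)] [np.float64(8.023884546585904), np.float64(8.065540764640133), np.float64(7.541718317250144)]
roof front mid [643.5 195.4  64. ] centre [728.4 207.2  64. ] front outer mid [604.6 189.   58. ] w 160.22159960222757
[[ 785.1  -63.6   64. ]
 [ 800.  -237.9   64. ]
 [ 628.1 -248.9   64. ]
 [ 615.7  -76.5   64. ]]
[[ 487.4  -91.7   58. ]
 [ 500.3 -252.6   58. ]]
w 174.96158722889876 172.84442605221005 d 169.84604058915002 172.20652819763143
yaw [np.float64(4.356276379434479), np.float64(3.6538128607357376)] [np.float64(4.885367776831345), np.float64(4.113658199034447), np.float64(4.592837820456438)]
roof front mid [ 621.9 -162.7   64. ] centre [ 707.2 -156.8   64. ] front outer mid [ 493.9 -172.1   58. ] w 161.4262440504601
[[ 564.  -102.7   20. ]
 [ 552.  -105.7   20. ]
 [ 582.  -159.7   20. ]
 [ 571.2 -164.3   20. ]
 [ 584.9 -184.8   20. ]]
228 140 [717.7 202.4  63.5]
385 150 [ 700.  -158.9   64.8]
378 211 [ 567.2 -147.4   20.3]
317 240 [489.2  -7.4  49.6]
319 262 [427.3 -12.9 121.2]
275 271 [423.8  87.5   6.8]
460 285 [ 397.3 -328.5   29.3]
```

```bash
cat >> h.py <<'E'
def plan(st,target,jyaw):
    "target TCP mm, jaw axis yaw deg; tool down"
    Rt=R.from_euler("xyz",st["orientation"],degrees=True).as_matrix()
    z=np.array([np.cos(np.radians(jyaw)),np.sin(np.radians(jyaw)),0]); 
    if z@Rt[:,2]<0: z=-z
    x=np.array([0,0,-1.]); G=np.stack([x,np.cross(z,x),z],1)
    rv=R.from_matrix(Rt.T@G).as_rotvec(degrees=True)
    d=np.asarray(target)-st["eef_pos"]
    print("t",round(st["time"],2),"pos",st["eef_pos"].round(1),"F",st["force"].round(1),"gap",round(st["finger_gap"],1),"q",np.round(st["qpos"],0))
    print("jaw yaw",np.degrees(np.arctan2(Rt[1,2],Rt[0,2])).round(1),"tooly",Rt[:,1].round(2))
    print("turn deg",rv.round(2),"scaled",(rv/45).round(4)); print("d world",d.round(1),"shift scaled, present tool",(Rt.T@d/300).round(4),"after turn",(G.T@d/300).round(4))
E
python3 - <<'E'
from h import *
from bench import r
plan(r.read_state(),[550,181.5,292],97.9)
E
```

```text
t 0.15 pos [220.5 530.7 291.6] F [-0.3 -0.4 -0.1] gap 91.5 q [66. 18. 90. -0. 72. -1.]
jaw yaw 67.4 tooly [-0.92  0.38 -0.  ]
turn deg [-3.046e+01 -7.000e-02 -2.000e-02] scaled [-6.769e-01 -1.600e-03 -4.000e-04]
d world [ 329.5 -349.2    0.4] shift scaled, present tool [-3.0000e-04 -1.4608e+00 -6.5360e-01] after turn [-1.200e-03 -9.278e-01 -1.304e+00]
```

Emit:
{"fn": "servo_tool", "kwargs": {
  "moves": [
    [0,0,0,-0.226,0,0,-1],
    [0,0,0,-0.226,0,0,-1],
    [0,0,0,-0.226,0,0,-1],
    [0,-0.093,-0.13,0,0,0,-1],
    [0,-0.093,-0.13,0,0,0,-1],
    [0,-0.093,-0.13,0,0,0,-1],
    [0,-0.093,-0.13,0,0,0,-1],
    [0,-0.093,-0.13,0,0,0,-1],
    [0,-0.093,-0.13,0,0,0,-1],
    [0,-0.093,-0.13,0,0,0,-1],
    [0,-0.093,-0.13,0,0,0,-1],
    [0,-0.093,-0.13,0,0,0,-1],
    [0,-0.093,-0.13,0,0,0,-1]
  ]
}}

```text
time: 1.78
eef_pos: [565.1, 180.9, 288.0]
orientation: [126.9, 89.6, -133.8]
force: [0.2, 0.5, 0.4]
finger_gap: 0.5
```

```bash
python3 - <<'E'
from h import *
from bench import r
plan(r.read_state(),[550,181.5,110],97.9)
E
```

```text
t 1.77 pos [565.1 180.9 288. ] F [0.2 0.5 0.4] gap 0.5 q [ 17.  20.  87.  -0.  73. -83.]
jaw yaw 99.4 tooly [-0.99 -0.16  0.01]
turn deg [ 1.48 -0.24 -0.31] scaled [ 0.0329 -0.0053 -0.0068]
d world [ -15.1    0.6 -178. ] shift scaled, present tool [0.5935 0.0459 0.0127] after turn [0.5933 0.0494 0.009 ]
```

Emit:
{"fn": "servo_tool", "kwargs": {
  "moves": [
    [0.12,0.012,0.002,0.033,-0.005,-0.007,-1],
    [0.12,0.012,0.002,0,0,0,-1],
    [0.12,0.012,0.002,0,0,0,-1],
    [0.12,0.012,0.002,0,0,0,-1],
    [0.11,0,0,0,0,0,-1],
    [0,0,0,0,0,0,-1]
  ]
}}

```text
time: 2.52
eef_pos: [553.0, 177.1, 104.8]
orientation: [-152.5, 90.0, -55.0]
force: [-0.2, -0.2, 0.7]
finger_gap: 0.6
```

```bash
python3 - <<'E'
from h import *
from bench import r
plan(r.read_state(),[588,186.8,110],97.9)
c=r.read_camera("scene"); np.savez("scene1.npz",**c); cv2.imwrite("pics/s1.png",cv2.resize(c["image"][150:370,340:580,::-1],None,fx=2.5,fy=2.5))
E
```

```text
t 2.52 pos [553.  177.1 104.8] F [-0.2 -0.2  0.7] gap 0.6 q [ 17.  29. 103.  -0.  48. -81.]
jaw yaw 97.5 tooly [-0.99 -0.13 -0.  ]
turn deg [-0.44 -0.04  0.02] scaled [-0.0098 -0.001   0.0005]
d world [35.   9.7  5.2] shift scaled, present tool [-0.0173 -0.12    0.0169] after turn [-0.0173 -0.1201  0.016 ]
```

View pics/s1.png

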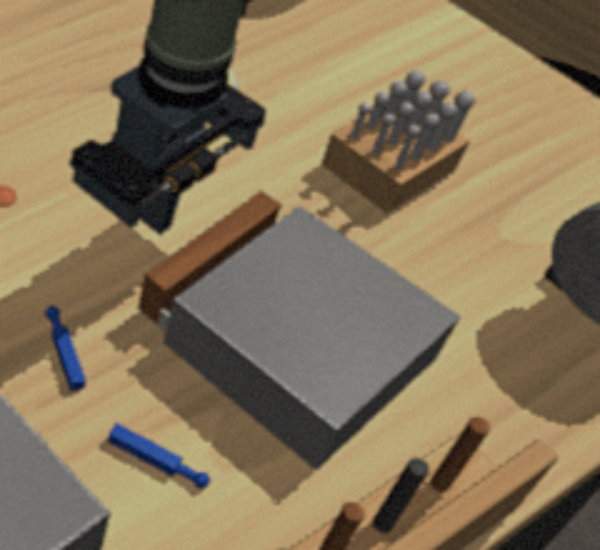

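The arm stands clear, just in front of the punch drawer's front. Now I press.

Emit:
{"fn": "servo_tool", "kwargs": {
  "moves": [
    [-0.01,-0.05,0.008,-0.01,0,0,-1],
    [-0.005,-0.05,0.008,0,0,0,-1],
    [0,-0.04,0,0,0,0,-1],
    [0,-0.03,0,0,0,0,-1],
    [0,-0.03,0,0,0,0,-1]
  ]
}}

```text
time: 3.2
eef_pos: [607.8, 190.3, 115.7]
orientation: [89.1, 89.3, -173.0]
force: [-8.2, -1.5, 1.4]
finger_gap: 0.6
```

```bash
python3 - <<'E'
from h import *
from bench import r
plan(r.read_state(),[588+27,186.8+3.8,106],97.9)
E
```

```text
t 3.2 pos [607.8 190.3 115.7] F [-8.2 -1.5  1.4] gap 0.6 q [ 16.  33.  94.   0.  55. -82.]
jaw yaw 97.9 tooly [-0.99 -0.14  0.01]
turn deg [ 0.    0.01 -0.74] scaled [ 0.      0.0003 -0.0165]
d world [ 7.2  0.3 -9.7] shift scaled, present tool [ 0.032  -0.0244 -0.0023] after turn [ 0.0323 -0.024  -0.0022]
```

Emit:
{"fn": "servo_tool", "kwargs": {
  "moves": [
    [0.015,-0.025,0,0,0,-0.016,-1],
    [0.005,-0.02,0,0,0,0,-1],
    [0,-0.015,0,0,0,0,-1]
  ]
}}

```text
time: 3.58
eef_pos: [617.5, 191.6, 112.1]
orientation: [91.3, 88.7, -170.8]
force: [-11.0, 0.1, 0.5]
finger_gap: 1.0
```

Emit:
{"fn": "servo_tool", "kwargs": {
  "moves": [
    [0,-0.02,0,0,0,0,-1],
    [0,-0.02,0,0,0,0,-1]
  ]
}}

```text
time: 3.82
eef_pos: [619.1, 191.9, 112.5]
orientation: [91.7, 87.1, -170.4]
force: [-14.0, -1.6, 5.0]
finger_gap: 0.8
```

The force is rising with almost no travel, so the drawer is at the hard stop. Let go and back off quickly.

Emit:
{"fn": "servo_tool", "kwargs": {
  "moves": [
    [0,0.2,0,0,0,0,-1],
    [0,0.2,0,0,0,0,-1],
    [0,0.2,0,0,0,0,-1],
    [-0.2,0,0,0,0,0,0.0],
    [-0.2,0,0,0,0,0,0.0],
    [-0.2,0,0,0,0,0,0.0]
  ]
}}

```text
time: 4.58
eef_pos: [439.6, 165.4, 302.7]
orientation: [94.4, 86.1, -167.8]
force: [0.7, 1.0, 0.1]
finger_gap: 27.4
```

```bash
python3 - <<'E'
from h import *
from bench import r
plan(r.read_state(),[570,-147,250],18.5)
c=r.read_camera("top"); np.savez("top1.npz",**c); cv2.imwrite("pics/t1.png",c["image"][:,:,::-1])
E
```

```text
t 4.58 pos [439.6 165.4 302.7] F [0.7 1.  0.1] gap 27.4 q [ 19.  10. 100.   0.  74. -79.]
jaw yaw 97.9 tooly [-0.99 -0.14  0.07]
turn deg [79.33 -2.91 -3.01] scaled [ 1.7629 -0.0646 -0.0668]
d world [ 130.4 -312.4  -52.7] shift scaled, present tool [ 0.1616 -0.2993 -1.0903] after turn [ 0.1758 -1.1255  0.0817]
```

View pics/t1.png

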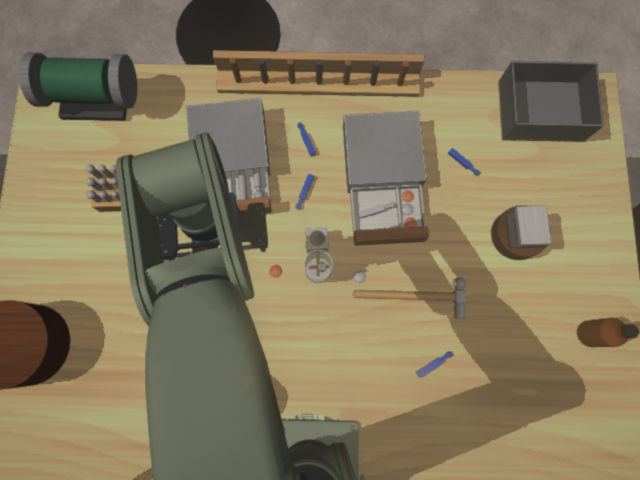

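Emit:
{"fn": "servo_tool", "kwargs": {
  "moves": [
    [0,0,0,0.22,-0.008,-0.008,0.0],
    [0,0,0,0.22,-0.008,-0.008,0.0],
    [0,0,0,0.22,-0.008,-0.008,0.0],
    [0,0,0,0.22,-0.008,-0.008,0.0],
    [0,0,0,0.22,-0.008,-0.008,0.0],
    [0,0,0,0.22,-0.008,-0.008,0.0],
    [0,0,0,0.22,-0.008,-0.008,0.0],
    [0,0,0,0.22,-0.008,-0.008,0.0],
    [0,-0.16,0.012,0,0,0,0.0],
    [0,-0.16,0.012,0,0,0,0.0],
    [0,-0.16,0.012,0,0,0,0.0],
    [0,-0.16,0.012,0,0,0,0.0],
    [0,-0.16,0.012,0,0,0,0.0],
    [0,-0.16,0.012,0,0,0,0.0],
    [0,-0.16,0.012,0,0,0,0.0],
    [0,0,0,0,0,0,0.0]
  ]
}}

```text
time: 6.62
eef_pos: [569.9, -158.9, 338.7]
orientation: [-5.4, 85.7, 10.7]
force: [0.5, 0.1, -0.1]
finger_gap: 45.7
```

```bash
python3 - <<'E'
from h import *
from bench import r
st=r.read_state()
plan(st,[570,-147,250],18.5)
np.savez("stw2.npz",**st)
c=r.read_camera("wrist"); np.savez("wrist2.npz",**c); cv2.imwrite("pics/w2.png",c["image"][:,:,::-1])
c=r.read_camera("top"); np.savez("top2.npz",**c); crop(c,170,90,130,130,4.5,"pics/cp2.png")
E
```

```text
t 6.62 pos [ 569.9 -158.9  338.7] F [ 0.5  0.1 -0.1] gap 45.7 q [-18.  17.  85.   2.  74. -34.]
jaw yaw 16.1 tooly [-0.28  0.96 -0.01]
turn deg [-2.4   4.25  0.49] scaled [-0.0534  0.0944  0.0109]
d world [  0.1  11.9 -88.7] shift scaled, present tool [ 0.2955  0.0401 -0.0107] after turn [0.2957 0.0375 0.0128]
```

View pics/w2.png

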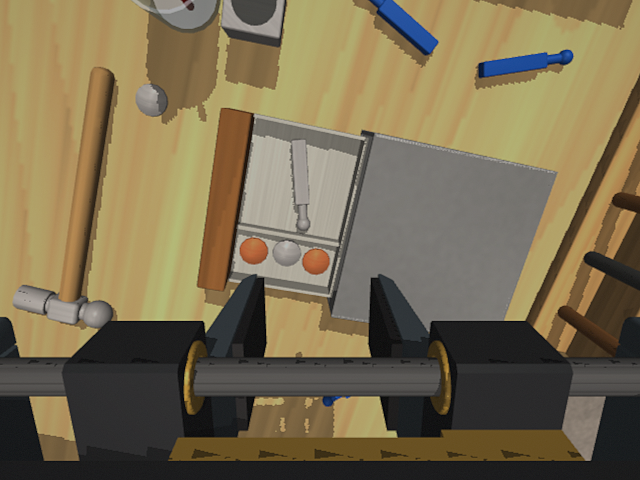

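View pics/cp2.png

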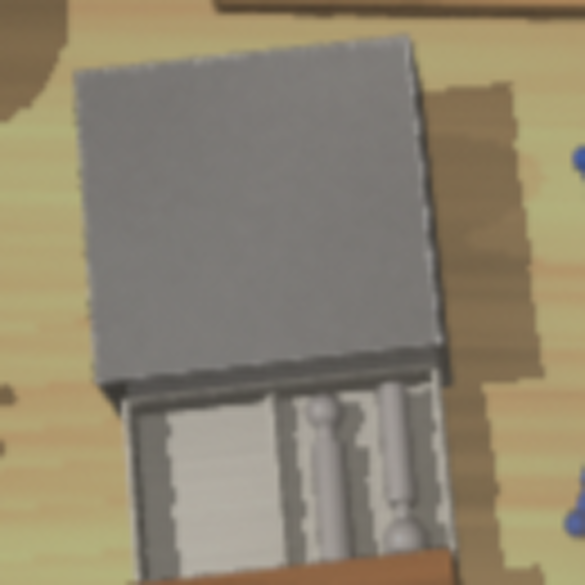

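The punch drawer is out and its long compartment is empty. In the wrist view the grey steel punch, square shank and ball, lies in the disc drawer's wide side from (298,140) to (303,230). It's the only punch there; the blue ones at (405,25) and (525,65) lie on the bench. I confirm it in an enlarged crop.

```bash
python3 - <<'E'
from h import *
np.set_printoptions(precision=1,suppress=True)
c=load("wrist2.npz"); crop(c,225,100,150,150,4,"pics/w2c.png")
E
```

```text
(no output)
```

View pics/w2c.png

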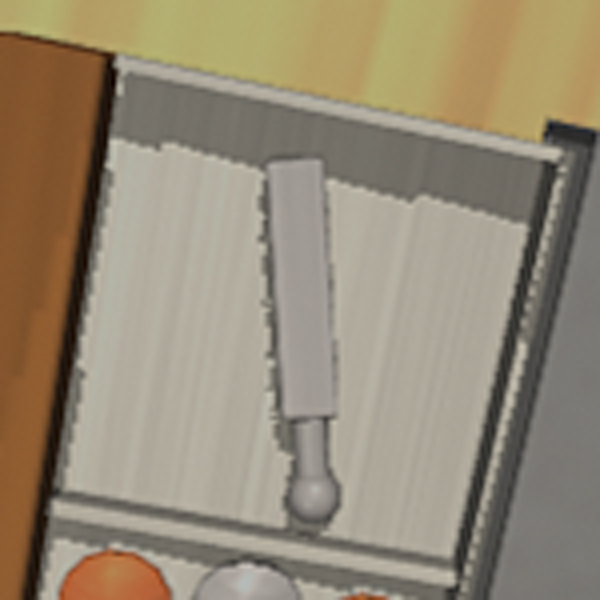

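The crop shows the steel punch's shank top face from (295,161) to (311,417), with the ball at (313,497).

```bash
python3 - <<'E'
from h import *
from bench import r
np.set_printoptions(precision=1,suppress=True)
c=load("wrist2.npz"); s=load("stw2.npz")
q=lambda x,y,z:at_z(c,x/4-.5+225,y/4-.5+100,z,s)
a=(q(267,163,23)+q(322,160,23))/2; b=(q(284,418,23)+q(337,416,23))/2; e=q(313,497,16)
d=b-a; u=d/np.linalg.norm(d); print("len(62)",np.linalg.norm(d),"w(14)",np.linalg.norm(q(267,163,23)-q(322,160,23)),"yaw",np.degrees(np.arctan2(u[1],u[0])),"mid",a+45*u,"ball",e,"ball exp",a+83*u)
yaw=np.degrees(np.arctan2(u[1],u[0])); g=a+42*u
print("grasp",g); plan(r.read_state(),[g[0],g[1],250],yaw+90)
E
```

```text
len(62) 60.97776247595658 w(14) 12.892470543507512 yaw -70.87369841647663 mid [ 574.7 -143.4   23. ] ball [ 586.7 -179.5   16. ] ball exp [ 587.1 -179.3   23. ]
grasp [ 573.7 -140.6   23. ]
t 6.72 pos [ 569.  -156.2  338.8] F [ 1.  -0.2  0.8] gap 45.6 q [-17.  17.  85.   2.  74. -34.]
jaw yaw 16.3 tooly [-0.3  1.  -0. ]
turn deg [-2.9  4.2  0.4] scaled [-0.1  0.1  0. ]
d world [  4.7  15.6 -88.8] shift scaled, present tool [0.3 0.  0. ] after turn [0.3 0.  0. ]
```

Emit:
{"fn": "servo_tool", "kwargs": {
  "moves": [
    [0,0,0,-0.064,0.094,0.009,0.0],
    [0.15,0.02,0.014,0,0,0,0.0],
    [0.15,0.02,0.014,0,0,0,0.0],
    [0,0,0,0,0,0,0.0]
  ]
}}

```text
time: 7.22
eef_pos: [572.1, -136.5, 251.2]
orientation: [-34.1, 89.8, -14.6]
force: [-0.3, 0.9, -0.2]
finger_gap: 45.6
```

```bash
python3 - <<'E'
from h import *
from bench import r
st=r.read_state(); np.savez("stw3.npz",**st)
plan(st,[573,-143,89],19.1)
c=r.read_camera("wrist"); np.savez("wrist3.npz",**c); crop(c,200,50,300,300,2,"pics/w3.png")
E
```

```text
t 7.22 pos [ 572.1 -136.5  251.2] F [-0.3  0.9 -0.2] gap 45.6 q [-15.  21.  92.  -0.  67. -34.]
jaw yaw 19.6 tooly [-0.33  0.94 -0.  ]
turn deg [0.45 0.2  0.13] scaled [0.01   0.0044 0.003 ]
d world [   0.9   -6.5 -162.2] shift scaled, present tool [ 0.5406 -0.0201 -0.0064] after turn [ 0.5406 -0.0214 -0.0044]
```

View pics/w3.png

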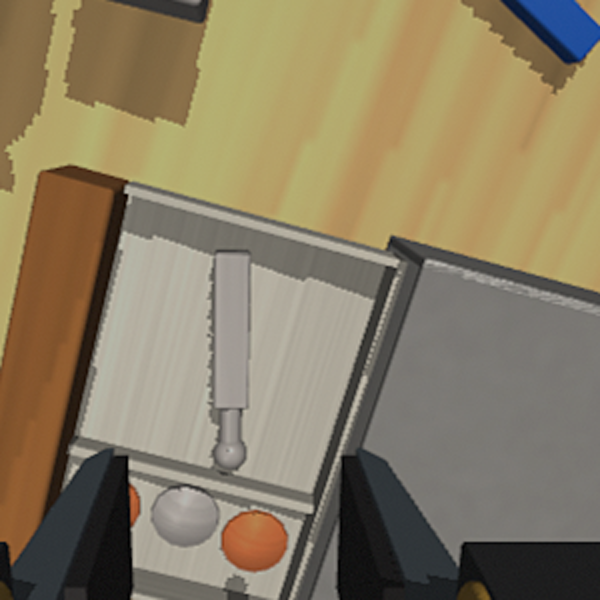

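```bash
python3 - <<'E'
from h import *
from bench import r
c=load("wrist3.npz"); s=load("stw3.npz")
q=lambda x,y,z:at_z(c,x/2-.5+200,y/2-.5+50,z,s)
a=q(232,251,23); b=q(232,408,23)
d=b-a; u=d/np.linalg.norm(d); yaw=np.degrees(np.arctan2(u[1],u[0]))
print("len(62)",np.linalg.norm(d),"yaw",yaw,"mid",(a+45*u).round(1)); g=a+42*u
plan(r.read_state(),[g[0],g[1],89],yaw+90)
E
```

```text
len(62) 62.42677490143029 yaw -70.41676578346957 mid [ 574.4 -141.9   23. ]
t 7.28 pos [ 573.4 -137.1  253.6] F [-0.5  0.3  0.7] gap 45.7 q [-15.  21.  92.  -0.  67. -34.]
jaw yaw 19.5 tooly [-0.33  0.94 -0.01]
turn deg [-0.05  0.43  0.3 ] scaled [-0.0011  0.0096  0.0066]
d world [   0.    -2.  -164.6] shift scaled, present tool [ 0.5486 -0.0036 -0.0063] after turn [ 0.5486 -0.0064 -0.0021]
```

Emit:
{"fn": "servo_tool", "kwargs": {
  "moves": [
    [0.15,-0.003,-0.001,0,0.009,0.006,0.0],
    [0.15,-0.003,-0.001,0,0,0,0.0],
    [0.15,0,0,0,0,0,0.0],
    [0,0,0,0,0,0,0.0],
    [0,0,0,0,0,0,0.0]
  ]
}}

```text
time: 7.9
eef_pos: [583.3, -140.0, 131.6]
orientation: [-34.7, 88.3, -15.0]
force: [-0.7, 0.1, 1.0]
finger_gap: 45.4
```

```bash
python3 - <<'E'
from h import *
from bench import r
for i in range(1): plan(r.read_state(),[573.4,-139.2,91],19.5)
E
```

```text
t 7.9 pos [ 583.3 -140.   131.6] F [-0.7  0.1  1. ] gap 45.4 q [-15.  28. 100.  -0.  51. -34.]
jaw yaw 19.7 tooly [-0.34  0.94 -0.02]
turn deg [0.2  1.39 0.96] scaled [0.0045 0.031  0.0214]
d world [ -9.9   0.8 -40.6] shift scaled, present tool [ 0.1345  0.0159 -0.0334] after turn [ 0.1355  0.0135 -0.0302]
```

Emit:
{"fn": "servo_tool", "kwargs": {
  "moves": [
    [0.07,0.01,-0.03,0.004,0.031,0.021,0.0]
  ]
}}

```text
time: 8.02
eef_pos: [576.6, -140.9, 113.7]
orientation: [-36.2, 89.6, -16.7]
force: [-0.1, -0.6, -0.0]
finger_gap: 45.9
```

```bash
python3 - <<'E'
from h import *
from bench import r
for i in range(1): plan(r.read_state(),[573.4,-139.2,91],19.5)
E
```

```text
t 8.03 pos [ 576.6 -140.9  113.7] F [-0.1 -0.6 -0. ] gap 45.9 q [-15.  29. 101.  -0.  50. -34.]
jaw yaw 19.5 tooly [-0.33  0.94 -0.  ]
turn deg [0.03 0.35 0.26] scaled [0.0007 0.0078 0.0057]
d world [ -3.2   1.7 -22.7] shift scaled, present tool [ 0.0757  0.0091 -0.0086] after turn [ 0.0758  0.0088 -0.0081]
```

Emit:
{"fn": "servo_tool", "kwargs": {
  "moves": [
    [0.06,0.008,-0.008,0,0.008,0.006,0.0]
  ]
}}

```text
time: 8.15
eef_pos: [573.5, -139.6, 95.7]
orientation: [-19.8, 90.0, -0.3]
force: [-1.1, -0.8, -0.4]
finger_gap: 45.3
```

```bash
python3 - <<'E'
from h import *
from bench import r
for i in range(1): plan(r.read_state(),[573.4,-139.2,91],19.5)
st=r.read_state(); np.savez("stw4.npz",**st)
c=r.read_camera("wrist"); np.savez("wrist4.npz",**c); crop(c,120,100,400,300,2,"pics/w4.png")
E
```

```text
t 8.15 pos [ 573.5 -139.6   95.7] F [-1.1 -0.8 -0.4] gap 45.3 q [-15.  30. 102.   0.  48. -34.]
jaw yaw 19.5 tooly [-0.33  0.94 -0.  ]
turn deg [0.02 0.01 0.01] scaled [0.0003 0.0003 0.0001]
d world [-0.1  0.4 -4.7] shift scaled, present tool [0.0156 0.0014 0.0002] after turn [0.0156 0.0014 0.0002]
```

View pics/w4.png

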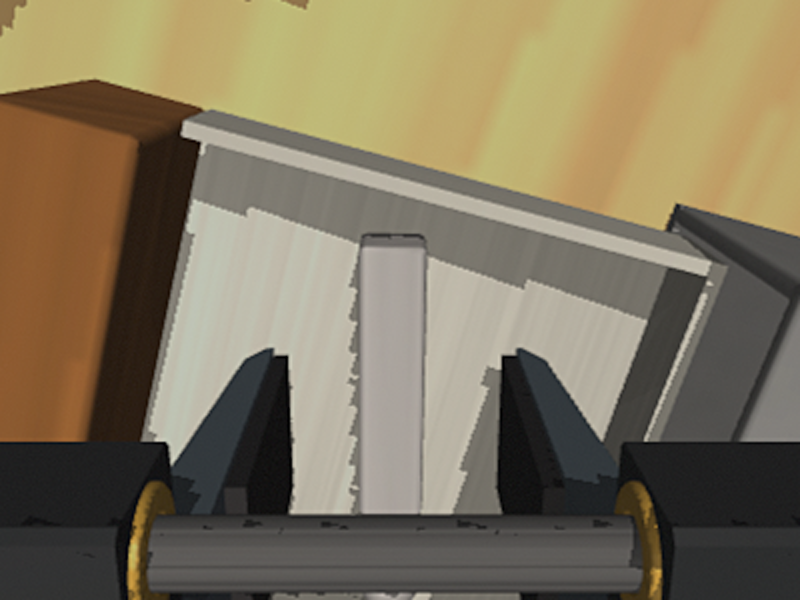

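The shank lies centred between the fingers, at about x=393 in the crop with the jaws at 290 and 500. I lower a little more and grip.

Emit:
{"fn": "servo_tool", "kwargs": {
  "newtons": 25,
  "moves": [
    [0.013,0,0,0,0,0,-1],
    [0,0,0,0,0,0,-1],
    [0,0,0,0,0,0,-1],
    [0,0,0,0,0,0,-1]
  ]
}}

```text
time: 8.7
eef_pos: [572.2, -139.1, 88.7]
orientation: [143.0, 89.7, 162.5]
force: [-0.3, 0.3, -1.1]
finger_gap: 14.1
```

```bash
python3 - <<'E'
from h import *
from bench import r
for i in range(1): plan(r.read_state(),[573.4,-139.2,91],19.5)
E
```

```text
t 8.7 pos [ 572.2 -139.1   88.7] F [-0.3  0.3 -1.1] gap 14.1 q [-15.  31. 102.   0.  47. -34.]
jaw yaw 19.5 tooly [-0.33  0.94  0.  ]
turn deg [ 0.02 -0.22 -0.17] scaled [ 0.0004 -0.0049 -0.0037]
d world [ 1.2 -0.1  2.3] shift scaled, present tool [-0.0078 -0.0017  0.0036] after turn [-0.0078 -0.0017  0.0036]
```

Emit:
{"fn": "servo_tool", "kwargs": {
  "moves": [
    [-0.1,0,0,0,0,0,-1],
    [-0.18,0,0,0,0,0,-1],
    [-0.18,0,0,0,0,0,-1],
    [-0.1,0,0,0,0,0,-1]
  ]
}}

```text
time: 9.2
eef_pos: [571.7, -139.0, 258.3]
orientation: [145.1, 89.3, 164.6]
force: [0.8, 0.5, -2.3]
finger_gap: 13.6
```

```bash
python3 - <<'E'
from h import *
from bench import r
plan(r.read_state(),[580,205,250],97.9)
c=r.read_camera("top"); np.savez("top3.npz",**c); crop(c,180,165,100,70,8,"pics/cp3.png")
c=r.read_camera("scene"); crop(c,180,130,320,240,2.5,"pics/s3.png")
E
```

```text
t 9.2 pos [ 571.7 -139.   258.3] F [ 0.8  0.5 -2.3] gap 13.6 q [-15.  21.  90.   0.  69. -34.]
jaw yaw 19.5 tooly [-0.33  0.94  0.01]
turn deg [-78.38  -0.22  -0.76] scaled [-1.7417 -0.0048 -0.0168]
d world [  8.3 344.   -8.3] shift scaled, present tool [0.0313 1.0712 0.4095] after turn [ 0.0278 -0.185   1.1319]
```

View pics/cp3.png

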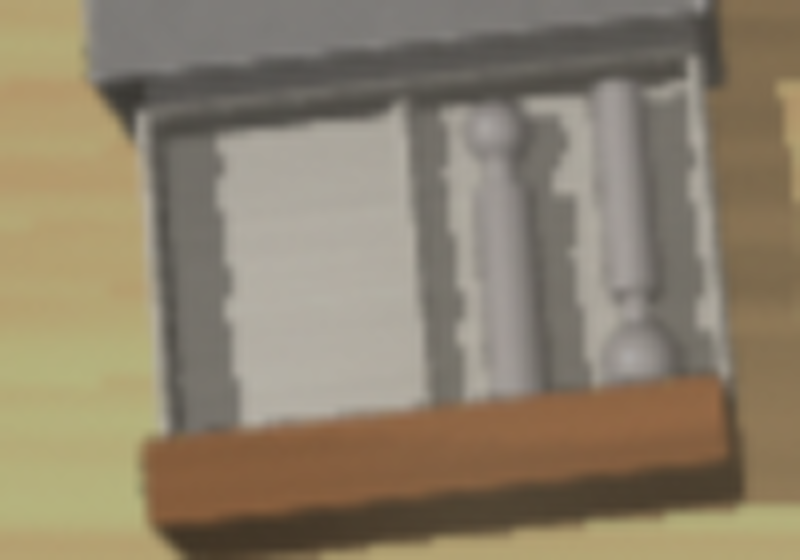

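View pics/s3.png

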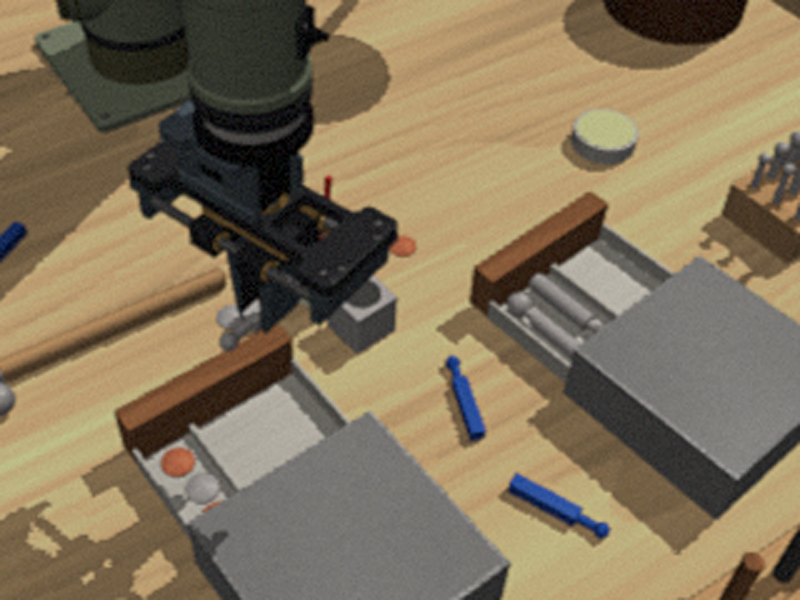

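```bash
python3 - <<'E'
from h import *
np.set_printoptions(precision=1,suppress=True)
c=load("top3.npz")
q=lambda x,y,z:at_z(c,x/8-.5+180,y/8-.5+165,z)
fo=[q(155,527,58),q(725,460,58)]; fi=[q(148,440,58),q(722,378,58)]
th=np.radians(7.9); d=np.array([np.cos(th),np.sin(th),0]); l=np.array([-d[1],d[0],0])
m=sum(fo)/2; mi=sum(fi)/2; hf=np.array([643.5,195.4,0])
for n,p in dict(fo=m,fi=mi,hf=hf,wallL=q(157,200,30),wallL2=q(170,380,30),ribL=q(410,200,21),ribL2=q(424,370,21),wallR=q(705,200,30)).items(): print(n,p,"along",(p-m)@d,"lat",(p-m)@l)
E
```

```text
fo [515.2 177.   58. ] along 0.0 lat 0.0
fi [539.5 179.8  58. ] along 24.440564811556243 lat -0.6165610377277968
hf [643.5 195.4   0. ] along 129.6458268154837 lat 0.5544844073219047
wallL [607.8 269.   30. ] along 104.40106129711742 lat 78.39040669453503
wallL2 [553.8 261.5  30. ] along 49.90799099944576 lat 78.36496720770339
ribL [612.1 197.2  21. ] along 98.84016640576414 lat 6.676497919023188
ribL2 [560.7 190.3  21. ] along 46.957769926234604 lat 6.83117457447426
wallR [611.  109.9  30. ] along 85.73925662642503 lat -79.67000663029877
```

Emit:
{"fn": "servo_tool", "kwargs": {
  "moves": [
    [0,0.163,0.063,0,0,0,-1],
    [0,0.163,0.063,0,0,0,-1],
    [0,0.163,0.063,0,0,0,-1],
    [0,0.163,0.063,0,0,0,-1],
    [0,0.163,0.063,0,0,0,-1],
    [0,0.163,0.063,0,0,0,-1],
    [0,0.163,0.063,0,0,0,-1],
    [0,0,0,-0.218,0,-0.002,-1],
    [0,0,0,-0.218,0,-0.002,-1],
    [0,0,0,-0.218,0,-0.002,-1],
    [0,0,0,-0.218,0,-0.002,-1],
    [0,0,0,-0.218,0,-0.002,-1],
    [0,0,0,-0.218,0,-0.002,-1],
    [0,0,0,-0.218,0,-0.002,-1],
    [0,0,0,-0.218,0,-0.002,-1]
  ]
}}

```text
time: 11.18
eef_pos: [573.6, 237.1, 227.6]
orientation: [102.8, 87.5, -156.6]
force: [-0.1, -0.3, -1.8]
finger_gap: 13.9
```

```bash
python3 - <<'E'
from h import *
from bench import r
st=r.read_state(); plan(st,[582.7,228.7,160],97.9); np.savez("stw5.npz",**st)
c=r.read_camera("wrist"); np.savez("wrist5.npz",**c); cv2.imwrite("pics/w5.png",c["image"][:,:,::-1])
E
```

```text
t 11.18 pos [573.6 237.1 227.6] F [-0.1 -0.3 -1.8] gap 13.9 q [ 21.  26.  87.  -0.  69. -79.]
jaw yaw 100.6 tooly [-0.98 -0.18  0.04]
turn deg [ 2.69 -0.62 -2.47] scaled [ 0.0598 -0.0139 -0.0549]
d world [  9.1  -8.4 -67.6] shift scaled, present tool [ 0.2245 -0.0345 -0.0308] after turn [ 0.2255 -0.0262 -0.0319]
```

View pics/w5.png

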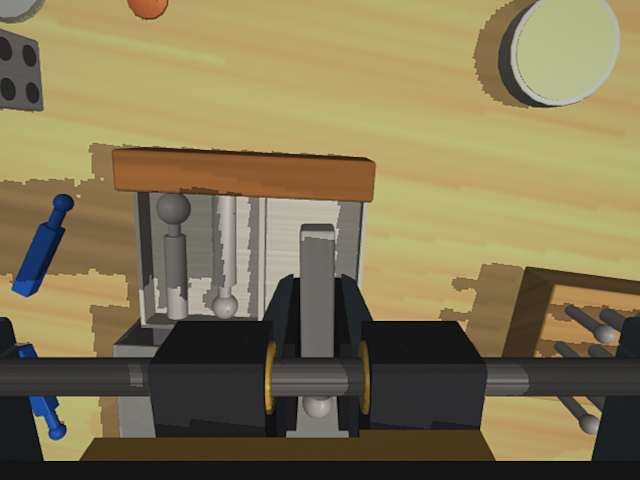

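The wrist view shows the punch held between the fingers over the left compartment, with its shank end at (317,230). The front lies near y=175 in the picture, and the fixed punches are off to the side at (175,250) and (225,250). I correct the pose and descend.

Emit:
{"fn": "servo_tool", "kwargs": {
  "moves": [
    [0,0,0,0.06,-0.014,-0.055,-1],
    [0.1,-0.013,-0.016,0,0,0,-1],
    [0.1,-0.013,-0.016,0,0,0,-1]
  ]
}}

```text
time: 11.6
eef_pos: [581.8, 228.5, 163.7]
orientation: [63.4, 90.0, 161.0]
force: [0.4, 0.3, -2.4]
finger_gap: 13.9
```

```bash
python3 - <<'E'
from h import *
from bench import r
st=r.read_state(); plan(st,[582.7,228.7,92],97.9); np.savez("stw6.npz",**st)
c=r.read_camera("wrist"); np.savez("wrist6.npz",**c); cv2.imwrite("pics/w6.png",c["image"][:,:,::-1])
E
```

```text
t 11.6 pos [581.8 228.5 163.7] F [ 0.4  0.3 -2.4] gap 13.9 q [ 20.  29.  93.   0.  59. -77.]
jaw yaw 97.6 tooly [-0.99 -0.13  0.  ]
turn deg [-0.27  0.01 -0.02] scaled [-0.0061  0.0003 -0.0005]
d world [  0.9   0.2 -71.7] shift scaled, present tool [ 2.391e-01 -3.200e-03  2.000e-04] after turn [ 2.391e-01 -3.100e-03  2.000e-04]
```

View pics/w6.png

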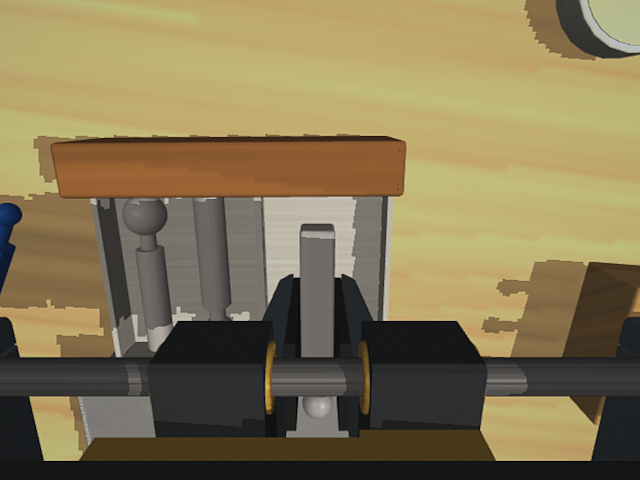

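```bash
python3 - <<'E'
from h import *
c=load("wrist6.npz"); s=load("stw6.npz")
p=at_z(c,317,236,s["eef_pos"][2]-66,s)
th=np.radians(7.9); d=np.array([np.cos(th),np.sin(th),0]); l=np.array([-d[1],d[0],0])
print(p,(p-s["eef_pos"])@d,(p-s["eef_pos"])@l)
for v in (226,236): # punch end vs depth
    q=by_depth(c,317,v,s); print(q,(q-s["eef_pos"])@d)
E
```

```text
[544.64894605 223.82422169  97.72996358] -37.44128507851866 0.4749329108233411
[542.1330129  223.48396596  91.98535414] -39.980106969639586
[544.44432532 223.79640623  98.45538674] -37.64778693380412
```

Emit:
{"fn": "servo_tool", "kwargs": {
  "moves": [
    [0.1,0.002,0,-0.006,0,0,-1],
    [0.08,0,0,0,0,0,-1]
  ]
}}

```text
time: 11.9
eef_pos: [579.0, 226.8, 103.3]
orientation: [103.2, 89.5, -159.2]
force: [0.7, -0.0, -1.6]
finger_gap: 13.7
```

```bash
python3 - <<'E'
from h import *
from bench import r
st=r.read_state(); plan(st,[581,228.5,91],97.9)
E
```

```text
t 11.9 pos [579.  226.8 103.3] F [ 0.7 -0.  -1.6] gap 13.7 q [ 20.  32.  97.  -0.  52. -77.]
jaw yaw 97.6 tooly [-0.99 -0.13  0.01]
turn deg [-0.28 -0.11 -0.5 ] scaled [-0.0063 -0.0025 -0.011 ]
d world [  2.    1.7 -12.3] shift scaled, present tool [ 0.0408 -0.0077  0.0049] after turn [ 0.0409 -0.0073  0.0048]
```

Emit:
{"fn": "servo_tool", "kwargs": {
  "moves": [
    [0.03,-0.007,0.004,-0.006,-0.002,-0.011,-1]
  ]
}}

```text
time: 12.02
eef_pos: [579.8, 227.9, 92.3]
orientation: [108.5, 89.8, -153.7]
force: [-0.5, 0.1, -0.6]
finger_gap: 13.7
```

```bash
python3 - <<'E'
from h import *
from bench import r
st=r.read_state(); plan(st,[581,228.5,90],97.9)
E
```

```text
t 12.03 pos [579.8 227.9  92.3] F [-0.5  0.1 -0.6] gap 13.7 q [ 20.  33.  97.  -0.  50. -77.]
jaw yaw 97.8 tooly [-0.99 -0.14  0.  ]
turn deg [-0.09 -0.07 -0.2 ] scaled [-0.002  -0.0015 -0.0044]
d world [ 1.2  0.6 -2.3] shift scaled, present tool [ 0.0076 -0.0042  0.0015] after turn [ 0.0076 -0.0041  0.0015]
```

Emit:
{"fn": "servo_tool", "kwargs": {
  "moves": [
    [0.01,-0.003,0,0,0,0,-1],
    [0,0,0,0,0,0,-0.4],
    [0,0,0,0,0,0,-0.4]
  ]
}}

```text
time: 12.4
eef_pos: [581.6, 228.6, 90.6]
orientation: [119.4, 89.9, -142.8]
force: [-1.1, 0.4, -0.0]
finger_gap: 27.2
```

```bash
python3 - <<'E'
from h import *
from bench import r
st=r.read_state(); plan(st,[581,228.5,90],97.9)
E
```

```text
t 12.4 pos [581.6 228.6  90.6] F [-1.1  0.4 -0. ] gap 27.2 q [ 20.  33.  97.  -0.  50. -77.]
jaw yaw 97.7 tooly [-0.99 -0.13  0.  ]
turn deg [-0.16 -0.03 -0.06] scaled [-0.0036 -0.0008 -0.0013]
d world [-0.6 -0.1 -0.6] shift scaled, present tool [0.0019 0.0022 0.    ] after turn [0.0019 0.0022 0.    ]
```

Released. Now up, and back toward the base to look.

Emit:
{"fn": "servo_tool", "kwargs": {
  "moves": [
    [-0.1,0,0,0,0,0,-0.4],
    [-0.15,0,0,0,0,0,-0.4],
    [-0.15,0,0,0,0,0,-0.4],
    [0,0.15,-0.06,0,0,0,-1],
    [0,0.15,-0.06,0,0,0,-1],
    [0,0.14,0,0,0,0,-1]
  ]
}}

```text
time: 13.15
eef_pos: [457.4, 175.3, 220.1]
orientation: [-80.4, 89.1, 17.3]
force: [-0.5, 0.6, 0.3]
finger_gap: 1.2
```

```bash
python3 - <<'E'
from h import *
from bench import r
st=r.read_state(); plan(st,[460,169,106],97.9); np.savez("stw7.npz",**st)
c=r.read_camera("wrist"); np.savez("wrist7.npz",**c); cv2.imwrite("pics/w7.png",c["image"][:,:,::-1])
c=r.read_camera("top"); np.savez("top4.npz",**c); crop(c,180,165,100,70,8,"pics/cp4.png")
E
```

```text
t 13.15 pos [457.4 175.3 220.1] F [-0.5  0.6  0.3] gap 1.2 q [ 20.  14. 107.  -0.  58. -78.]
jaw yaw 97.7 tooly [-0.99 -0.13 -0.01]
turn deg [-0.25  0.14  0.84] scaled [-0.0056  0.0031  0.0187]
d world [   2.6   -6.3 -114.1] shift scaled, present tool [ 3.802e-01 -1.000e-04 -2.290e-02] after turn [ 0.3802 -0.0056 -0.022 ]
```

View pics/cp4.png

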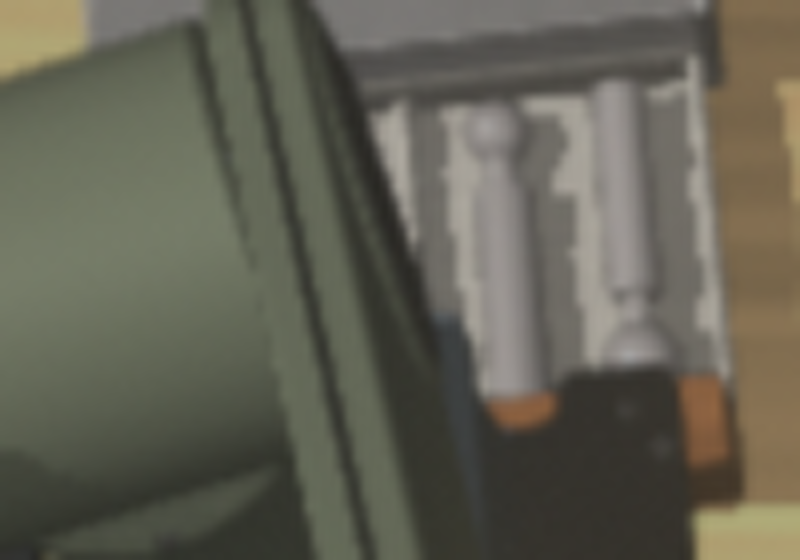

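View pics/w7.png

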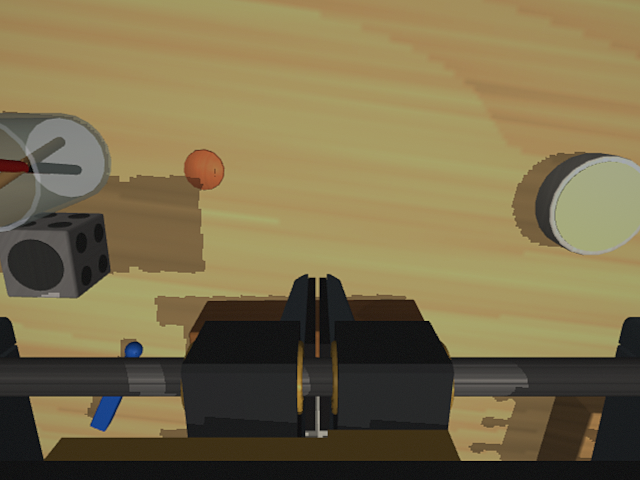

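```bash
python3 - <<'E'
from h import *
from bench import r
c=r.read_camera("scene"); np.savez("scene4.npz",**c); crop(c,380,190,140,120,5,"pics/s4.png")
E
```

```text
(no output)
```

View pics/s4.png

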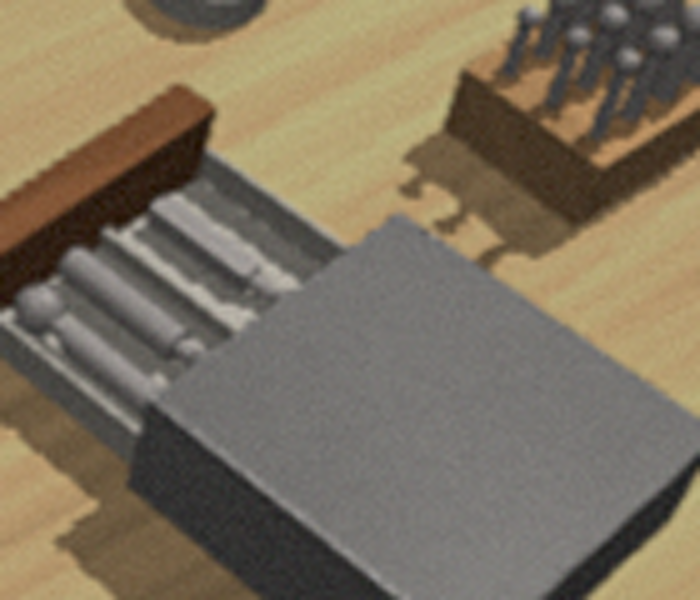

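```bash
python3 - <<'E'
from h import *
c=load("scene4.npz")
th=np.radians(7.9); d=np.array([np.cos(th),np.sin(th),0]); l=np.array([-d[1],d[0],0]); C=np.array([586.7,229.3,0])
for n,(x,y),z in [("shank end",(168,205),23),("shank-neck",(252,268),23),("front in-top L",(213,110),58),("roof L corner",(398,215),64),("roof R",(150,403),64)]:
    p=at_z(c,x/5-.5+380,y/5-.5+190,z); print(n,p.round(1),"rel",round((p-C)@d,1),round((p-C)@l,1))
E
```

```text
shank end [548.1 224.8  23. ] rel -38.8 0.9
shank-neck [602.  231.8  23. ] rel 15.5 0.4
front in-top L [532.7 259.4  58. ] rel -49.4 37.3
roof L corner [636.7 281.   64. ] rel 56.7 44.3
roof R [661.6 109.3  64. ] rel 57.7 -129.2
```

Emit:
{"fn": "servo_tool", "kwargs": {
  "moves": [
    [0.1,0,-0.01,-0.005,0.003,0.018,-1],
    [0.14,0,-0.01,0,0,0,-1],
    [0.11,0,0,0,0,0,-1]
  ]
}}

```text
time: 13.68
eef_pos: [465.9, 172.5, 117.9]
orientation: [-79.1, 89.0, 18.9]
force: [-0.9, -0.5, 0.3]
finger_gap: 0.5
```

```bash
python3 - <<'E'
from h import *
from bench import r
st=r.read_state(); plan(st,[600,189,108],97.9)
E
```

```text
t 13.68 pos [465.9 172.5 117.9] F [-0.9 -0.5  0.3] gap 0.5 q [ 19.  22. 114.  -0.  43. -79.]
jaw yaw 98.0 tooly [-0.99 -0.14 -0.02]
turn deg [0.1  0.2  1.02] scaled [0.0021 0.0044 0.0226]
d world [134.1  16.5  -9.9] shift scaled, present tool [ 0.041  -0.4497 -0.0079] after turn [ 0.0331 -0.4503 -0.007 ]
```

Emit:
{"fn": "servo_tool", "kwargs": {
  "moves": [
    [0.025,-0.04,-0.003,0.002,0.004,0.022,-1],
    [0.01,-0.04,-0.003,0,0,0,-1],
    [0,-0.04,0,0,0,0,-1],
    [0,-0.04,0,0,0,0,-1],
    [0,-0.04,0,0,0,0,-1],
    [0,-0.04,0,0,0,0,-1]
  ]
}}

```text
time: 14.42
eef_pos: [537.3, 180.9, 107.3]
orientation: [91.3, 88.8, -170.9]
force: [-6.5, -0.4, 0.6]
finger_gap: 0.9
```

```bash
python3 - <<'E'
from h import *
from bench import r
st=r.read_state(); plan(st,[617,192,108],97.9)
E
```

```text
t 14.43 pos [537.3 180.9 107.3] F [-6.5 -0.4  0.6] gap 0.9 q [ 17.  28. 104.   0.  49. -81.]
jaw yaw 97.8 tooly [-0.99 -0.14  0.02]
turn deg [-0.08 -0.03 -1.18] scaled [-0.0017 -0.0006 -0.0262]
d world [79.7 11.1  0.7] shift scaled, present tool [-0.008  -0.268   0.0007] after turn [-0.0024 -0.2681  0.0003]
```

Emit:
{"fn": "servo_tool", "kwargs": {
  "moves": [
    [0,-0.04,0,0,0,-0.026,-1],
    [0,-0.04,0,0,0,0,-1],
    [0,-0.04,0,0,0,0,-1],
    [0,-0.04,0,0,0,-0.01,-1],
    [0,-0.04,0,0,0,-0.01,-1],
    [0,-0.04,0,0,0,-0.01,-1]
  ]
}}

```text
time: 15.18
eef_pos: [599.0, 189.6, 107.2]
orientation: [95.5, 89.1, -166.7]
force: [-8.1, -0.5, 0.6]
finger_gap: 0.4
```

```bash
python3 - <<'E'
from h import *
from bench import r
st=r.read_state(); plan(st,[619,192,108],97.9)
E
```

```text
t 15.18 pos [599.  189.6 107.2] F [-8.1 -0.5  0.6] gap 0.4 q [ 16.  32.  95.   0.  53. -81.]
jaw yaw 97.7 tooly [-0.99 -0.13  0.01]
turn deg [-0.15 -0.08 -0.86] scaled [-0.0034 -0.0018 -0.0191]
d world [20.   2.4  0.8] shift scaled, present tool [-0.0037 -0.0672 -0.001 ] after turn [-0.0027 -0.0672 -0.0012]
```

Emit:
{"fn": "servo_tool", "kwargs": {
  "moves": [
    [0,-0.035,0,0,0,-0.015,-1],
    [0,-0.03,0,0,0,-0.01,-1],
    [0,-0.025,0,0,0,-0.01,-1]
  ]
}}

```text
time: 15.55
eef_pos: [617.1, 192.2, 107.1]
orientation: [98.0, 89.0, -164.3]
force: [-21.0, -1.3, 12.4]
finger_gap: -0.2
```

Hard stop (21 N at the same TCP x as before). Let go.

Emit:
{"fn": "servo_tool", "kwargs": {
  "moves": [
    [0,0.1,0,0,0,0,-1],
    [0,0.2,0,0,0,0,-1],
    [0,0.2,0,0,0,0,-1],
    [-0.2,0,0,0,0,0,-1],
    [-0.2,0,0,0,0,0,-1],
    [0,0,0,0,0,0,-1]
  ]
}}

```text
time: 16.3
eef_pos: [465.4, 171.0, 234.4]
orientation: [98.9, 89.0, -163.4]
force: [1.5, 0.5, 0.4]
finger_gap: 0.2
```

```bash
python3 - <<'E'
from h import *
from bench import r
st=r.read_state(); plan(st,[430,-177,240],94.5)
c=r.read_camera("top"); np.savez("top5.npz",**c); cv2.imwrite("pics/t5.png",c["image"][:,:,::-1])
c=r.read_camera("scene"); np.savez("scene5.npz",**c); crop(c,370,190,160,120,5,"pics/s5.png")
E
```

```text
t 16.3 pos [465.4 171.  234.4] F [1.5 0.5 0.4] gap 0.2 q [ 19.  14. 104.   0.  62. -79.]
jaw yaw 97.7 tooly [-0.99 -0.13  0.02]
turn deg [ 3.18 -0.18 -0.95] scaled [ 0.0707 -0.0039 -0.0212]
d world [ -35.4 -348.     5.6] shift scaled, present tool [-0.0112  0.2722 -1.1338] after turn [-0.0187  0.2086 -1.1471]
```

View pics/t5.png

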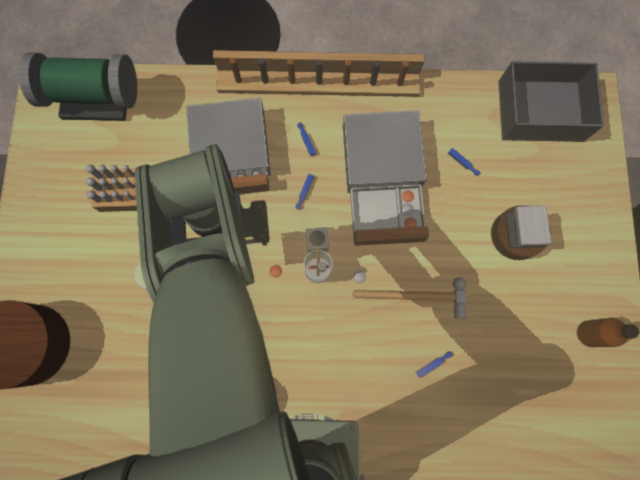

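View pics/s5.png

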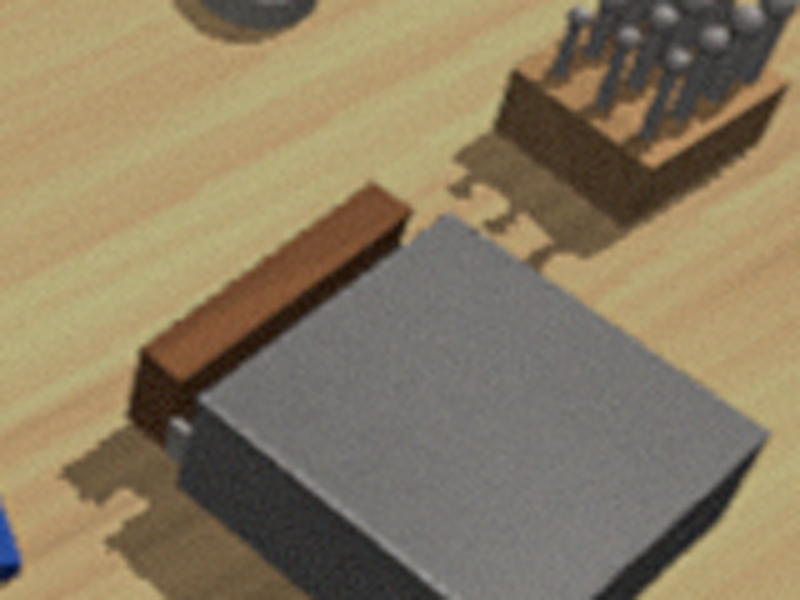

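Emit:
{"fn": "servo_tool", "kwargs": {
  "moves": [
    [-0.18,0,0,0.07,-0.004,-0.02,-1],
    [0,0.018,-0.164,0,0,0,-1],
    [0,0.018,-0.164,0,0,0,-1],
    [0,0.018,-0.164,0,0,0,-1],
    [0,0.018,-0.164,0,0,0,-1],
    [0,0.018,-0.164,0,0,0,-1],
    [0,0.018,-0.164,0,0,0,-1],
    [0,0.018,-0.164,0,0,0,-1]
  ]
}}

```text
time: 17.4
eef_pos: [456.3, -183.7, 277.2]
orientation: [90.7, 88.7, -174.5]
force: [0.4, -0.2, -0.1]
finger_gap: 0.5
```

```bash
python3 - <<'E'
from h import *
from bench import r
st=r.read_state(); plan(st,[455,-175,115],94.4)
c=r.read_camera("top"); np.savez("top6.npz",**c); crop(c,170,90,130,110,6,"pics/cp6.png")
E
```

```text
t 17.4 pos [ 456.3 -183.7  277.2] F [ 0.4 -0.2 -0.1] gap 0.5 q [ -23.   12.  101.   -1.   68. -117.]
jaw yaw 94.8 tooly [-1.   -0.08  0.02]
turn deg [ 0.41 -0.02 -1.31] scaled [ 0.009  -0.0005 -0.0292]
d world [  -1.3    8.7 -162.2] shift scaled, present tool [ 0.5407 -0.0105  0.0294] after turn [0.5408 0.0021 0.0293]
```

View pics/cp6.png

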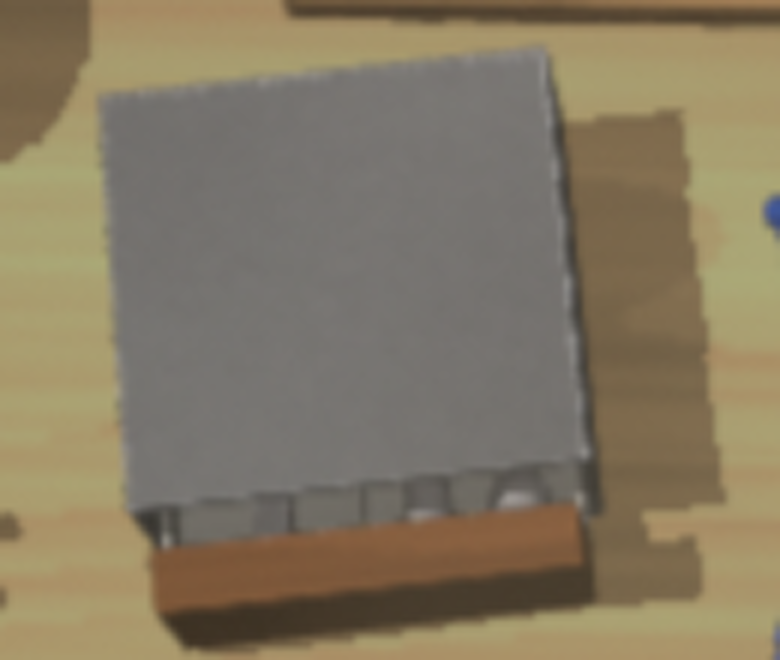

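The punch drawer is back exactly where it was locked at the start: its front's bottom edge runs through (160,612) and (583,567). The punch's shank end shows at about (270,512). The disc drawer is next.

Emit:
{"fn": "servo_tool", "kwargs": {
  "moves": [
    [0.12,0,0.008,0.009,0,-0.029,-1],
    [0.14,0,0.008,0,0,0,-1],
    [0.14,0,0.008,0,0,0,-1],
    [0.12,0,0.005,0,0,0,-1]
  ]
}}

```text
time: 17.95
eef_pos: [456.2, -184.6, 114.5]
orientation: [-176.9, 89.6, -83.0]
force: [0.7, -0.9, -0.8]
finger_gap: 0.6
```

```bash
python3 - <<'E'
from h import *
from bench import r
st=r.read_state(); plan(st,[480,-173,108],94.4)
E
```

```text
t 17.95 pos [ 456.2 -184.6  114.5] F [ 0.7 -0.9 -0.8] gap 0.6 q [ -23.   22.  114.   -0.   44. -117.]
jaw yaw 93.9 tooly [-1.   -0.07 -0.  ]
turn deg [-0.51 -0.36  0.02] scaled [-0.0114 -0.0081  0.0004]
d world [23.8 11.6 -6.5] shift scaled, present tool [ 0.0214 -0.0817  0.0332] after turn [ 0.0216 -0.082   0.0323]
```

Emit:
{"fn": "servo_tool", "kwargs": {
  "moves": [
    [0.018,-0.035,0.03,-0.011,-0.008,0,-1],
    [0,-0.035,0,0,0,0,-1],
    [0,-0.04,0,0,0,0,-1],
    [0,-0.04,0,0,0,0,-1],
    [0,-0.04,0,0,0,-0.005,-1],
    [0,-0.04,0,0,0,-0.005,-1]
  ]
}}

```text
time: 18.7
eef_pos: [520.2, -169.3, 105.8]
orientation: [77.5, 88.9, 172.2]
force: [-7.6, -2.6, -2.3]
finger_gap: 0.6
```

```bash
python3 - <<'E'
from h import *
from bench import r
st=r.read_state(); plan(st,[597,-164,108],94.4)
E
```

```text
t 18.7 pos [ 520.2 -169.3  105.8] F [-7.6 -2.6 -2.3] gap 0.6 q [ -19.   27.  107.   -0.   48. -114.]
jaw yaw 94.7 tooly [-1.   -0.08  0.02]
turn deg [ 0.28  0.23 -1.06] scaled [ 0.0063  0.0052 -0.0236]
d world [76.8  5.3  2.2] shift scaled, present tool [-0.0119 -0.2566 -0.0032] after turn [-0.0072 -0.2568 -0.002 ]
```

Emit:
{"fn": "servo_tool", "kwargs": {
  "moves": [
    [-0.005,-0.04,0,0.006,0.005,-0.023,-1],
    [0,-0.04,0,0,0,-0.01,-1],
    [0,-0.04,0,0,0,-0.01,-1],
    [0,-0.04,0,0,0,-0.01,-1],
    [0,-0.04,0,0,0,-0.01,-1],
    [0,-0.04,0,0,0,-0.01,-1]
  ]
}}

```text
time: 19.45
eef_pos: [581.3, -164.2, 106.9]
orientation: [17.1, 89.9, 111.9]
force: [-9.5, -3.4, -0.9]
finger_gap: 0.7
```

```bash
python3 - <<'E'
from h import *
from bench import r
st=r.read_state(); plan(st,[597,-164,108],94.4)
E
```

```text
t 19.45 pos [ 581.3 -164.2  106.9] F [-9.5 -3.4 -0.9] gap 0.7 q [ -17.   30.   99.    0.   50. -112.]
jaw yaw 94.8 tooly [-1.   -0.08  0.  ]
turn deg [ 0.36  0.12 -0.04] scaled [ 0.0081  0.0028 -0.0009]
d world [15.7  0.2  1.1] shift scaled, present tool [-0.0038 -0.052  -0.0036] after turn [-0.0037 -0.0521 -0.0033]
```

Emit:
{"fn": "servo_tool", "kwargs": {
  "moves": [
    [0,-0.035,0,0.008,0.003,-0.01,-1],
    [0,-0.03,0,0,0,-0.01,-1],
    [0,-0.025,0,0,0,-0.01,-1]
  ]
}}

```text
time: 19.82
eef_pos: [596.1, -163.0, 107.0]
orientation: [82.3, 89.1, 176.9]
force: [-25.4, -6.4, 13.8]
finger_gap: 0.4
```

Hard stop at the expected x of about 597, with 25 N. Let go and look.

Emit:
{"fn": "servo_tool", "kwargs": {
  "moves": [
    [0,0.1,0,0,0,0,-1],
    [0,0.17,0,0,0,0,-1],
    [-0.2,0.1,0,0,0,0,-1],
    [-0.2,0,0,0,0,0,-1],
    [-0.2,0.1,0,0,0,0,-1],
    [0,0.2,0,0,0,0,-1],
    [0,0.2,0,0,0,0,-1],
    [0,0,0,0,0,0,-1]
  ]
}}

```text
time: 20.82
eef_pos: [345.9, -185.7, 297.1]
orientation: [-141.1, 88.9, -46.3]
force: [-0.1, 0.3, 0.0]
finger_gap: 0.4
```

```bash
python3 - <<'E'
from h import *
from bench import r
st=r.read_state(); print(st["time"],st["eef_pos"])
c=r.read_camera("top"); np.savez("top7.npz",**c); cv2.imwrite("pics/t7.png",c["image"][:,:,::-1])
c=r.read_camera("scene"); cv2.imwrite("pics/s7.png",c["image"][:,:,::-1])
E
```

```text
20.825 [ 345.90705902 -185.73128768  297.08701932]
```

View pics/t7.png

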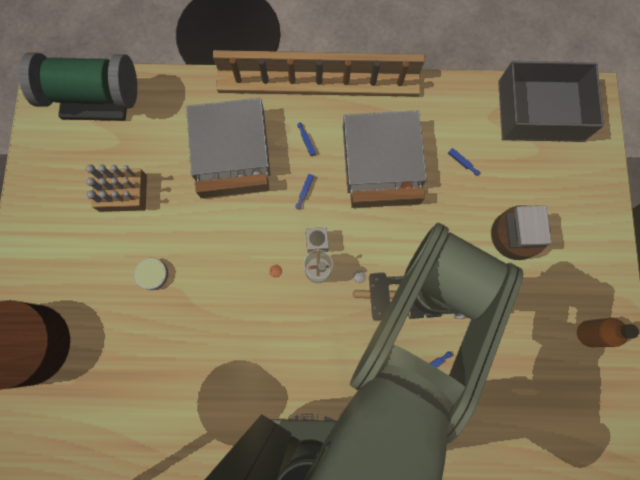

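View pics/s7.png

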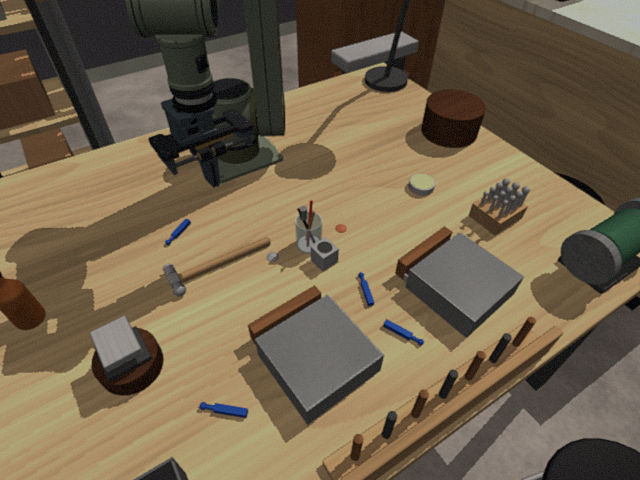

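```bash
python3 - <<'E'
from h import *
c=load("top7.npz"); crop(c,335,100,110,115,6,"pics/cd7.png")
E
```

```text
(no output)
```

View pics/cd7.png

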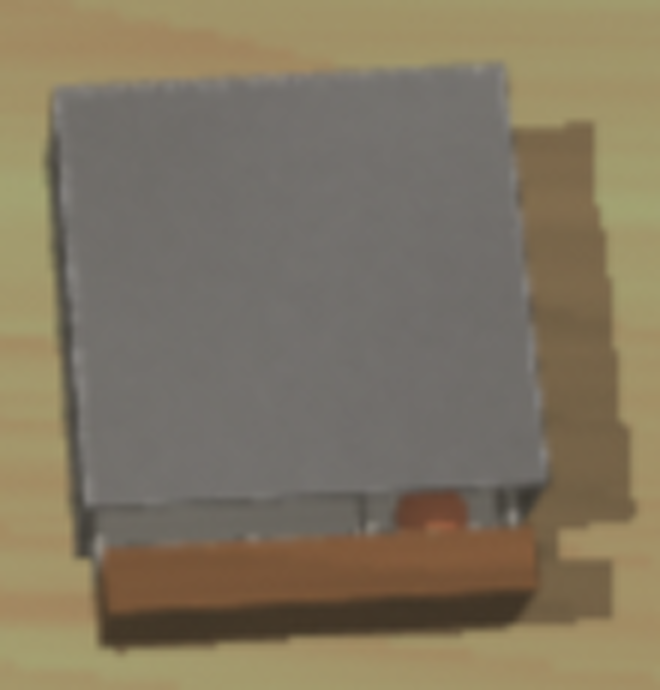

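```bash
python3 - <<'E'
from h import *
from bench import r
c=load("top7.npz")
q=lambda x,y,z:at_z(c,x/6-.5+335,y/6-.5+100,z)
m=(q(103,612,58)+q(537,585,58))/2; h=(q(88,503,64)+q(546,482,64))/2
print("face to housing (39 locked):",(h-m)@[.997,.077,0])
a=load("top0.npz")["image"].astype(int);b=c["image"].astype(int)
D=np.abs(a-b).max(2)
for n,(x0,y0,x1,y1) in dict(punchdrawer=(180,90,280,205),block=(300,222,335,250),beaker=(300,250,335,285),blank1=(265,260,287,282),blank2=(352,270,368,285),tin=(130,252,172,295)).items(): print(n,np.median(D[y0:y1,x0:x1]),(D[y0:y1,x0:x1]>60).mean().round(3))
r.hand_in()
E
```

```text
face to housing (39 locked): 39.76283306203507
punchdrawer 4.0 0.0
block 5.0 0.0
beaker 5.0 0.0
blank1 6.0 0.0
blank2 4.0 0.0
tin 6.0 0.0
the job is handed in; nothing more can be done
```

I pressed the punch drawer so it sprang out and moved the steel punch from the disc drawer into its long compartment. I then pushed both drawers home to their hard stops and handed the job in at about 21 s.

**Drawers:** The punch drawer looks the same from above as when it was locked at the start. The disc drawer's face measured 39.8 mm from the housing, where 39 mm means locked.

**Punch:** Before shutting the drawer I saw it lying flat in the long compartment. I estimate its centre within about 5 mm of the compartment's centre along the drawer. Only one camera gave that view, and it disagreed with the known drawer sizes by about 3 to 5 mm. The top view then was blocked by the arm. With the drawer shut, only the shank end shows through the gap.

**Bystanders:** The block, beaker, tin and both discs look unchanged from above. I checked the hammer only by eye in the scene camera, because the arm covered part of it in the last top view; it appeared unmoved.

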